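# Draw the filter plate from the filter box and present it over the sink

### The job

Swing the hinged cover of the filter box right up by its grip until it stands open, draw the perforated filter plate (the one with the wide tab) straight up out of its slot, and present it: hold it upright over the sink basin, wholly above the counter top and over the opening, with a broad face towards the robot. Leave the solid blank plate (narrow tab) in its slot and the cover open, and do not shift the beaker, jar and dish standing about. The program finishes while the gripper is still holding the plate there, at rest.

Things in the scene. Friction and masses are not known exactly. Their poses are not given: they have to be found in the camera images.
- filter_box: Fixed grey box, 120 (x) x 150 (y) x 70 mm high without cover, open on top. Origin: centre of its underside; z up, front -x (cover grip), hinge at +x. Two slots at its y = +40 and -40 mm, x = 0, hold the plates upright, their length along the box's x, 2 mm play each side. Which plate is in which slot varies. Low on both sides a pipe stub ends 97 mm from the middle.
- cover (a joint): Hinge of the grey cover, a 128 x 158 x 46 mm upturned tray over the whole box. 0 = shut, grows as the front rises, 1.75 rad = stop, leaning a little back. Starts shut or slightly ajar (up to 0.15). The hinge is stiff: the cover stays wherever it is left; some 3 N at the grip moves it.
- cover_grip (a point): Centre of the cover's steel roller grip: a bar 36 mm long along the box's y, 16 mm thick, on a 12 mm wide stem, 20 mm clear of the cover's front wall. Cover shut: 93 mm in front of the box's centre, 92 mm above the counter. Take it from above by its two flat ends; it can turn between the fingers as the cover swings.
- cover_hinge (a point): Point on the hinge axis midway along it: 62 mm behind the box's centre, 70 mm above the counter. The axis runs along the box's y. The grip's centre lies 155 mm in front of it and 22 mm above it with the cover shut.
- filter_plate_mid (a point): Centre of the loose filter plate: white frame with steel grid, 102 mm long (its x), 8 mm thick (its y), 100 mm high (its z, up), 90 g. Point is 50 mm above its lower edge. Its WIDE tab on top, 50 mm long, 10 mm thick, reaches from 10 to 50 mm above this point; the upper 30 mm stand clear of the box's rim when the cover is open. Take it by the tab, across the 10 mm.
- blank_plate_mid (a point): Centre of the loose blank plate, the same outline but solid and with a NARROW tab only 18 mm long. It stays in its slot.
- basin (a point): A point in the opening of the sink basin, at counter height. From it the opening reaches about 95 mm towards the robot, 150 mm away from it, 170 mm to the right and 270 mm to the left. Its axes are the world's (x away from the robot, y left). The counter is at z = 0.
- beaker: Bystander: glass beaker 56 mm across, 72 mm high, right of the box, towards its back; origin at the centre of its underside.
- jar: Bystander: specimen jar 49 mm across, 68 mm high, on the near edge left of the box; origin at the centre of its underside.
- dish: Bystander: flat round culture dish 88 mm across, 14 mm high, on the strip in front of the sink; origin at the centre of its underside.
- tap_post (a point): Centre of the foot of the tap that stands between the box and the sink, at counter height: an upright post about 35 mm thick that rises 370 mm, with its spout arching over to the back (away from the robot). Pass in front of it, on the robot's side.

How it is judged:
On the way, in this order (a step that is already met when the one before it is completed fails the run):
1. the cover is swung up and stands open (value of joint cover above 1.3 rad), for 0.2 s.
2. the filter plate is drawn up clear of the box (z of filter_plate_mid in the frame of filter_box above 0.122 m and contact force between the fingers and filter_plate above 0.5 N), for 0.1 s.
At the end, for the whole second after the job is handed in: The fingers hold the filter plate at rest over the sink opening (centre -85 to +140 mm in x, -120 to +220 mm in y from the basin point; 50 to 400 mm up), upright within 0.3 rad, broad face to the robot within 0.4 rad; cover open over 1.2 rad, blank plate within 10 mm of its seat (x of filter_plate_mid in the frame of basin between -0.085 and 0.14 m and y of filter_plate_mid in the frame of basin between -0.12 and 0.22 m and height (world z) of filter_plate_mid between 0.05 and 0.4 m and angle between filter_plate_mid's own z axis and vertical below 0.3 rad and angle between the y axis of filter_plate_mid and the x axis of basin, either way round below 0.4 rad and contact force between the fingers and filter_plate above 1 N and linear speed of filter_plate below 0.03 m/s and value of joint cover above 1.2 rad and z of blank_plate_mid in the frame of filter_box below 0.066 m); the arm keeps its last pose, push and grip.
It fails at once if the blank plate is pulled out of its slot (z of blank_plate_mid in the frame of filter_box above 0.08 m).
It fails at once if the beaker, jar or dish is shifted by more than 30 mm (distance of any of beaker, jar, dish from where it was at the start of the episode above 0.03 m).
It also fails if it takes over 48 s, if anything falls off the work surface, if the arm or the gripper's body presses on something with over 40 N, if the wrist force passes 120 N, or if a joint passes its speed limit or range.

### The arm

A 7-joint arm with a two-finger parallel gripper is mounted at the origin on a cart in front of the work surface, level with it; the furniture and walls round the work are solid. World frame = base frame: x ahead of the robot, y to its left, z up, the work surface at z = 0. Lengths are in m, angles in rad, forces in N, time in s.
With the tool pointing down it reaches from about 0.425 to 0.925 m from the base axis. Payload 6.8 kg.
Tool frame: the origin (TCP) lies midway between the tips of the shut fingers; the grasp point (between the pads) lies 19 mm behind it; x points along the fingers, y is the direction in which the jaws open and shut, and the axes are right-handed (so a half turn about x gives the same grasp; the last joint's range is limited). The gripper opens to 85 mm and grips with 20 to 120 N. Pads are 22 mm wide; open, the fingers measure 114 mm over their backs; the gripper's body (76 mm by 85 mm) begins 54 mm behind the grasp point. The pads swing forward as they close: fully open they stand 13 mm farther back than shut.
Start: joints at [-1.249, 0.477, 0.022, 1.555, -0.011, 1.109, -0.083], TCP at [0.281, 0.614, 0.231] pointing down, gripper open.
Joint ranges: [-2.96, 2.96], [-0.34, 2.1], [-1.41, 1.46], [0.24, 2.44], [-1.37, 4.51], [0.17, 1.92], [-2.96, 2.96]. Speed limits (rad/s): [2.39, 2.39, 3.14, 3.14, 3.14, 3.14, 3.14].

### API

Orientations are given as a rotation vector (axis times angle).
In Python, from bench import r gives the robot as it stands.
- The arm moves only by the tool carry_out, never from a script. Its argument "targets" is one flat list of numbers, 7 for each row, row after row: the finger opening in m, from 0 to 0.0854, then the shift along the tool's x, y, z in m, then the turn, a rotation vector about the tool's x, y, z in units of 5 degrees (1.0 is 5 degrees). A call has 1 to 12 rows; each row is the pose to reach, as a shift and turn from the pose measured when the call began, along the tool's axes at that moment; what a row does not reach only later rows make up. A row lasts 1/8 s, in which the tool goes at most 62.5 mm and 10.7 degrees, less where a joint would pass 70% of its speed; a pose out of reach is approached as far as the arm can. A call with a gripper value outside its range is refused whole. The fingers move at their own pace and stop on an object; "squeeze" is the grip in N (left out, the last holds). Time passes only in rows, so rows that repeat a pose let the fingers close. It gives the time, the measured TCP pose, the force and the opening at its end, in the units of the state.
- r.get_obs(): the state, without advancing time (a new reading comes with each control period).
- r.grab_frame(name): name is "side" or "top"; returns the picture (420x560x3 uint8, blue, green, red); there is no depth.
- r.camera_info(name): a dict with "fx", "fy", "cx", "cy" (pixels), "D" ([k1, k2, p1, p2, k3] as OpenCV has them; the pictures are not rectified), "xyz" and "orientation" of the camera in the world. Camera axes: x right, y up, looking along -z (the intrinsics and any distortion apply to the point x, -y, -z); pixel columns grow to the right and rows downward; lengths in m; the calibration is good to about 2 mm. A picture is of the moment at which its call begins. camera_info takes no time and is no camera call.
- r.hand_in(): hands the job in, once; it reports no verdict.
The state is a dict: "clock": time; "joints": joint angles; "qvel": joint speeds; "tau": joint torques, N m; "tcp_pos": TCP position; "orientation": TCP orientation; "contact_force": force on the tool from outside, world axes, zero at the start; "moment": the same for the moment, N m; "grip_width": finger opening in m.
Only numpy, scipy, OpenCV 4.12 (cv2) and the standard library are available. Lean on these libraries where they do the work, as an engineer would, in place of code of your own. Each camera call takes 0.05 s, during which the arm holds its last target. There are 200 camera calls.

## Working session

There is one attempt and no reset: what is moved stays moved. The work goes in short steps, Python scripts to look and compute and a tool call to move; the robot and the scene stay as the last step left them, time stands still between calls to the robot, and variables do not carry over. Pictures are saved under pics/ and viewed, about 8 in all and at most 12, crops included, and the job is handed in when it is done.

Besides the shell and the picture viewer there is one more tool, called by a JSON object that holds its "fn" and its "kwargs", one argument or row to a line. carry_out: Moves the arm, as the interface text tells. Its arguments: {"type":"object","properties":{"targets":{"type":"array","items":{"type":"number"}},"squeeze":{"type":"number"}},"required":["targets"]}

```bash
mkdir -p pics
cat > h.py <<'E'
import numpy as np, cv2
from scipy.spatial.transform import Rotation as R
from bench import r
def cam(n):
    c=r.camera_info(n); K=np.array([[c['fx'],0,c['cx']],[0,c['fy'],c['cy']],[0,0,1.]])
    o=np.array(c['orientation']); M=R.from_rotvec(o).as_matrix() if o.size==3 else (R.from_quat(o).as_matrix() if o.size==4 else o)
    return K,np.array(c['D'],float),np.array(c['xyz'],float),M
def ray(n,uv):
    K,D,p,M=cam(n); q=cv2.undistortPoints(np.array(uv,float).reshape(-1,1,2),K,D).reshape(-1,2)
    d=np.c_[q[:,0],-q[:,1],-np.ones(len(q))]@M.T
    return p,d
def onz(n,uv,z):
    p,d=ray(n,uv); return p+d*((z-p[2])/d[:,2])[:,None]
def proj(n,P):
    K,D,p,M=cam(n); c=(np.atleast_2d(P)-p)@M; c=c*[1,-1,-1]
    return cv2.projectPoints(c,np.zeros(3),np.zeros(3),K,D)[0].reshape(-1,2)
def tri(uv1,uv2,a='side',b='top'):
    p,d=ray(a,uv1);q,e=ray(b,uv2);d=d[0]/np.linalg.norm(d[0]);e=e[0]/np.linalg.norm(e[0])
    s=np.linalg.lstsq(np.c_[d,-e],q-p,rcond=None)[0]; A=p+s[0]*d;B=q+s[1]*e
    return (A+B)/2,np.linalg.norm(A-B)
def tool():
    s=r.get_obs(); o=np.array(s['orientation']); return np.array(s['tcp_pos']),R.from_rotvec(o).as_matrix(),s
E
python3 - <<'E'
from h import *
for n in('side','top'):
    cv2.imwrite(f'pics/{n}0.png',r.grab_frame(n)); print(n,r.camera_info(n))
print(r.get_obs())
E
```

```text
side {'fx': 482.062904892757, 'fy': 482.062904892757, 'cx': 279.4340456939108, 'cy': 205.45333897889827, 'D': array([0.04484212, 0.        , 0.        , 0.        , 0.        ]), 'xyz': array([0.4985805 , 0.98782621, 0.59023616]), 'orientation': array([-0.01641519,  1.70673298,  2.60935845])}
top {'fx': 423.57824953510465, 'fy': 423.57824953510465, 'cx': 278.4071852309641, 'cy': 208.76113173430943, 'D': array([0.04141581, 0.        , 0.        , 0.        , 0.        ]), 'xyz': array([ 0.2912311 , -0.19462048,  1.10581626]), 'orientation': array([ 0.14494032, -0.12821106, -1.59356927])}
{'clock': 0.1, 'joints': array([-1.24909999,  0.47771584,  0.02235202,  1.55633729, -0.01150612,
        1.10930449, -0.08311752]), 'qvel': array([-0.0004709 , -0.00097914,  0.00073351, -0.00276685, -0.00018103,
       -0.00077044, -0.00024654]), 'tau': array([ 4.14787602e-03, -5.97762036e+01,  1.61356017e+00, -2.81952775e+01,
        1.28882317e-02,  5.01386632e-03,  2.33051389e-05]), 'tcp_pos': array([0.28105594, 0.61312286, 0.23043065]), 'orientation': array([ 0.33582733,  1.54461681, -0.33838826]), 'contact_force': array([ 0.18095744,  0.01006076, -0.58247114]), 'moment': array([ 0.03680232,  0.04514737, -0.00193537]), 'grip_width': 0.08524239832116845}
```

```bash
ls -a .
```

```text
.
..
h.py
pics
```

View pics/side0.png

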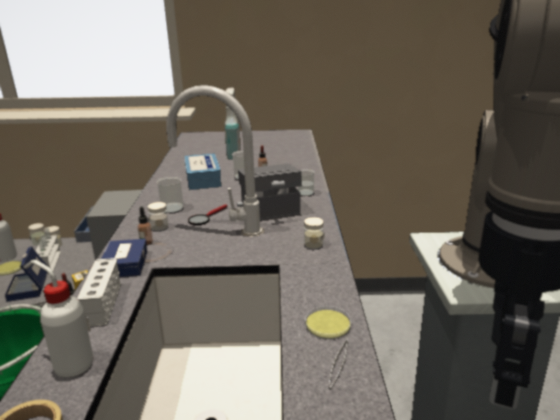

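View pics/top0.png

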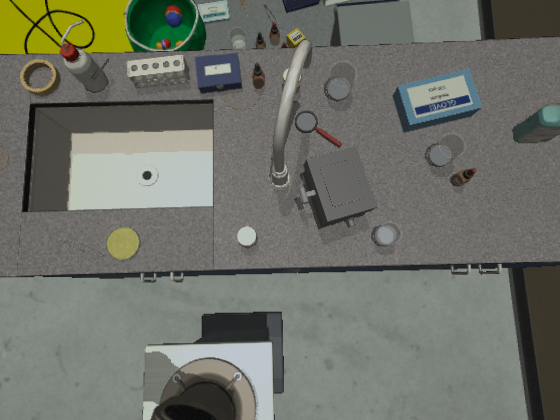

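Run:
```python
import cv2
a=cv2.imread('pics/top0.png')[130:260,240:420];b=cv2.imread('pics/side0.png')[120:260,210:350]
a=cv2.resize(a,(800,578),interpolation=cv2.INTER_CUBIC);cv2.imwrite('pics/c1.png',a)
cv2.imwrite('pics/c2.png',cv2.resize(b,(600,600),interpolation=cv2.INTER_CUBIC))
```

```text
(no output)
```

View pics/c1.png

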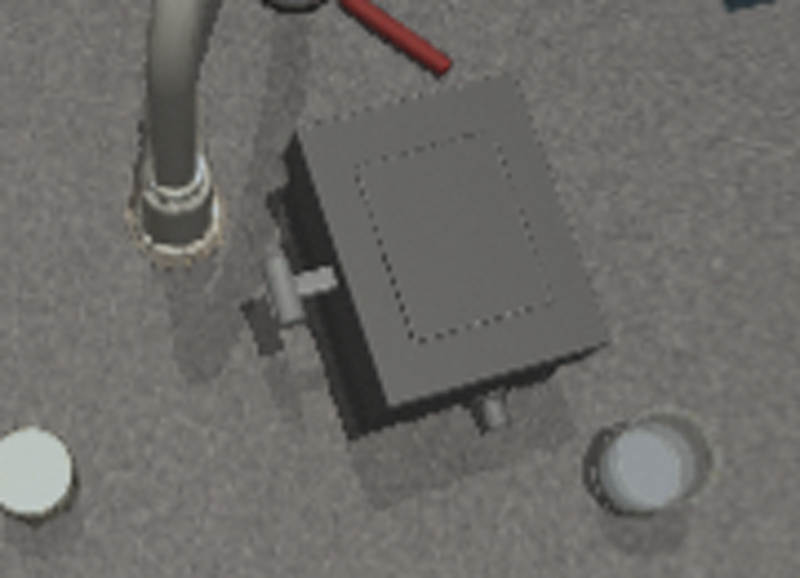

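View pics/c2.png

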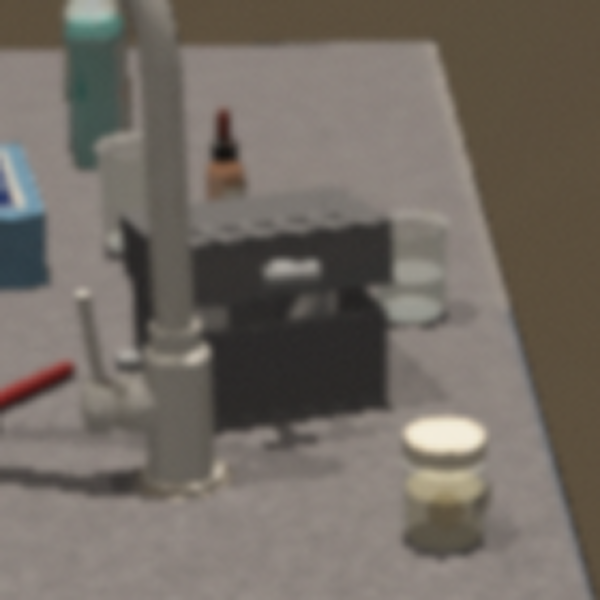

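```bash
cat > fit.py <<'E'
from h import *
from scipy.optimize import least_squares
def t(u,v): return (240+u*180/800, 130+v*130/578)
def s(u,v): return (210+u*140/600, 120+v*140/600)
def hp(P,a): # rotate about hinge; front rises
    P=np.array(P,float)-[.062,0,.07]; c,q=np.cos(a),np.sin(a)
    return np.array([P[0]*c+P[2]*q, P[1], -P[0]*q+P[2]*c])+[.062,0,.07]
def world(P,b): 
    c,q=np.cos(b[2]),np.sin(b[2]); return np.array([b[0]+c*P[0]-q*P[1], b[1]+q*P[0]+c*P[1], P[2]])
obs=[('top',t(297,132),(-.064,.079,.116),1),('top',t(515,75),(.064,.079,.116),1),('top',t(607,343),(.064,-.079,.116),1),('top',t(388,405),(-.064,-.079,.116),1),
('top',t(283,290),(-.093,0,.092),1),('side',s(292,270),(-.093,0,.092),1),('side',s(387,407),(-.06,-.075,0),0),('side',s(392,218),(-.064,-.079,.116),1),
]
def res(p): return np.concatenate([proj(n,world(hp(P,p[3]) if m else np.array(P),p))[0]-uv for n,uv,P,m in obs])
if __name__=='__main__':
    print('tri grip',tri(s(292,270),t(283,290)),'BL',tri(s(392,218),t(388,405)))
    f=least_squares(res,[.55,-.33,-1.3,.1],loss='soft_l1'); print(f.x,np.round(f.fun.reshape(-1,2),1))
    p=f.x; print('grip',world(hp((-.093,0,.092),p[3]),p))
    np.save('box.npy',p)
    for n,uv in(('jar',(247,229)),('beaker',(384,240)),('dish',(123,243)),('tap',(280,184))): print(n,onz('top',[uv],0.01)[0])
    print('basin corners',onz('top',[(30,105),(213,102),(213,211),(24,211)],0))
E
python3 fit.py
```

```text
tri grip (array([ 0.49528483, -0.24734707,  0.11717923]), np.float64(0.0002592918764519122)) BL (array([ 0.42890705, -0.29888923,  0.13239451]), np.float64(0.0013052167502172166))
[ 0.51870795 -0.33069009 -1.30405197  0.15644276] [[-0.2 -1.2]
 [ 0.1 -0.7]
 [ 0.8  0.3]
 [-0.2  0.5]
 [-0.6  0.1]
 [-0.1  0.6]
 [ 0.7 -0.6]
 [ 0.1 -0.9]]
grip [ 0.49559634 -0.24611155  0.11588117]
jar [ 0.43197426 -0.10224898  0.01      ]
beaker [ 0.39377054 -0.45544993  0.01      ]
dish [0.40466578 0.21884239 0.01      ]
tap [ 0.54974127 -0.19144008  0.01      ]
basin corners [[ 0.79325468  0.48866401  0.        ]
 [ 0.78998335 -0.01220697  0.        ]
 [ 0.48382696 -0.01191213  0.        ]
 [ 0.49790493  0.48378584  0.        ]]
```

```bash
cat >> h.py <<'E'
def Rt(yawy,tilt_dir,tilt):
    "tool y along heading yawy, tool x down, body leaning by tilt towards heading tilt_dir"
    y=np.array([np.cos(yawy),np.sin(yawy),0]); t=np.array([np.cos(tilt_dir),np.sin(tilt_dir),0])
    x=-np.array([0,0,1])*np.cos(tilt)-t*np.sin(tilt); x-=y*(x@y); x/=np.linalg.norm(x)
    return np.c_[x,y,np.cross(x,y)]
def rel(P,M=None):
    p,T,s=tool(); sh=T.T@(np.array(P)-p); tu=R.from_matrix(T.T@(T if M is None else M)).as_rotvec()/np.radians(5)
    return np.round(sh,3),np.round(tu,2)
E
python3 - <<'E'
from h import *
p,T,s=tool(); print(T.round(2))
b=np.load('box.npy'); ty=b[2]+np.pi/2
g=np.array([.4955,-.2465,.1165])
for yy in(ty,ty+np.pi):
    M=Rt(yy,b[2],np.radians(15)); print(M.round(3)); G=g+M[:,0]*.021
    for P in([.45,.25,.27],[.45,-.05,.27],G-M[:,0]*.12,G): print(np.round(P,3),*rel(P,M))
E
```

```text
[[-0.    0.42  0.91]
 [-0.    0.91 -0.42]
 [-1.   -0.    0.  ]]
[[-0.068  0.965  0.255]
 [ 0.25   0.264 -0.932]
 [-0.966  0.    -0.259]]
[0.45 0.25 0.27] [-0.039 -0.26   0.305] [9.96 2.82 1.33]
[ 0.45 -0.05  0.27] [-0.039 -0.532  0.43 ] [9.96 2.82 1.33]
[ 0.502 -0.271  0.212] [ 0.02  -0.712  0.57 ] [9.96 2.82 1.33]
[ 0.494 -0.241  0.096] [ 0.135 -0.688  0.55 ] [9.96 2.82 1.33]
[[-0.068 -0.965 -0.255]
 [ 0.25  -0.264  0.932]
 [-0.966  0.     0.259]]
[0.45 0.25 0.27] [-0.039 -0.26   0.305] [-25.8   -1.61   3.41]
[ 0.45 -0.05  0.27] [-0.039 -0.532  0.43 ] [-25.8   -1.61   3.41]
[ 0.502 -0.271  0.212] [ 0.02  -0.712  0.57 ] [-25.8   -1.61   3.41]
[ 0.494 -0.241  0.096] [ 0.135 -0.688  0.55 ] [-25.8   -1.61   3.41]
```

{"fn": "carry_out", "kwargs": {
  "targets": [0.06, -0.04, -0.26, 0.305, 6, 1.5, 0.7, 0.06, -0.04, -0.26, 0.305, 6, 1.5, 0.7, 0.06, -0.04, -0.26, 0.305, 6, 1.5, 0.7, 0.06, -0.04, -0.26, 0.305, 6, 1.5, 0.7, 0.06, -0.04, -0.26, 0.305, 6, 1.5, 0.7, 0.06, -0.04, -0.26, 0.305, 6, 1.5, 0.7, 0.06, -0.04, -0.26, 0.305, 6, 1.5, 0.7, 0.06, -0.04, -0.53, 0.43, 9.96, 2.82, 1.33, 0.06, -0.04, -0.53, 0.43, 9.96, 2.82, 1.33, 0.06, -0.04, -0.53, 0.43, 9.96, 2.82, 1.33, 0.06, -0.04, -0.53, 0.43, 9.96, 2.82, 1.33, 0.06, -0.04, -0.53, 0.43, 9.96, 2.82, 1.33]
}}

```text
clock: 1.6
tcp_pos: [0.4505, -0.0505, 0.2714]
orientation: [1.175, 1.535, -0.901]
contact_force: [1.1, 1.5, -0.3]
grip_width: 0.0603
```

```bash
cat > a.py <<'E'
from h import *
b=np.load('box.npy'); ty=b[2]+np.pi/2
g=np.array([.4955,-.2465,.1165]); M=Rt(ty,b[2],np.radians(15)); G=g+M[:,0]*.021
print(tool()[2]['joints'].round(2))
for P in([.42,-.22,.27],G-M[:,0]*.12,G): print(np.round(P,3),*rel(P,M))
E
python3 a.py
```

```text
[-0.34  0.14  0.54  1.98 -0.33  1.18  0.62]
[ 0.42 -0.22  0.27] [-0.039 -0.074  0.151] [-0.03 -0.   -0.01]
[ 0.502 -0.271  0.212] [-0.001 -0.008  0.234] [-0.03 -0.   -0.01]
[ 0.494 -0.241  0.096] [ 0.119 -0.008  0.234] [-0.03 -0.   -0.01]
```

{"fn": "carry_out", "kwargs": {
  "targets": [0.06, -0.039, -0.074, 0.151, 0, 0, 0, 0.06, -0.039, -0.074, 0.151, 0, 0, 0, 0.06, -0.039, -0.074, 0.151, 0, 0, 0, 0.06, -0.001, -0.008, 0.234, 0, 0, 0, 0.06, -0.001, -0.008, 0.234, 0, 0, 0, 0.06, -0.001, -0.008, 0.234, 0, 0, 0]
}}

```text
clock: 2.35
tcp_pos: [0.5026, -0.271, 0.208]
orientation: [1.173, 1.54, -0.904]
contact_force: [-0.9, 0.7, 0.6]
grip_width: 0.06
```

```bash
python3 a.py
python3 - <<'E'
from h import *
a=r.grab_frame('side')[90:260,180:400];b=r.grab_frame('top')[130:260,240:420]
cv2.imwrite('pics/d.png',np.hstack([cv2.resize(a,(400,309),interpolation=2),cv2.resize(b,(400,289),interpolation=2)[:289].copy() if 0 else cv2.resize(b,(400,309),interpolation=2)]))
E
```

```text
[ 0.04  0.51  0.64  1.73 -0.47  1.26  1.11]
[ 0.42 -0.22  0.27] [-0.041 -0.067 -0.085] [-0.03 -0.03  0.05]
[ 0.502 -0.271  0.212] [-0.004 -0.    -0.001] [-0.03 -0.03  0.05]
[ 0.494 -0.241  0.096] [ 0.116  0.    -0.001] [-0.03 -0.03  0.05]
```

View pics/d.png

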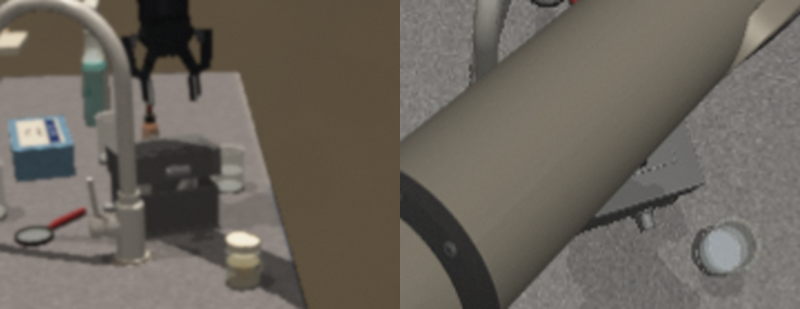

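{"fn": "carry_out", "kwargs": {
  "targets": [0.06, 0.04, 0, -0.001, 0, 0, 0, 0.06, 0.08, 0, -0.001, 0, 0, 0, 0.06, 0.1, 0, -0.001, 0, 0, 0, 0.06, 0.117, 0, -0.001, 0, 0, 0, 0.06, 0.117, 0, -0.001, 0, 0, 0]
}}

```text
clock: 3.08
tcp_pos: [0.4927, -0.2404, 0.0983]
orientation: [1.175, 1.537, -0.902]
contact_force: [0.2, 0.5, 0.8]
grip_width: 0.0601
```

```bash
python3 a.py
python3 - <<'E'
from h import *
a=r.grab_frame('side')[120:230,200:350]
cv2.imwrite('pics/e.png',cv2.resize(a,(750,550),interpolation=2))
E
```

```text
[ 0.04  0.6   0.57  1.87 -0.57  1.04  1.19]
[ 0.42 -0.22  0.27] [-0.156 -0.065 -0.082] [-0.03 -0.02  0.02]
[ 0.502 -0.271  0.212] [-0.118  0.001  0.001] [-0.03 -0.02  0.02]
[ 0.494 -0.241  0.096] [0.002 0.001 0.002] [-0.03 -0.02  0.02]
```

View pics/e.png

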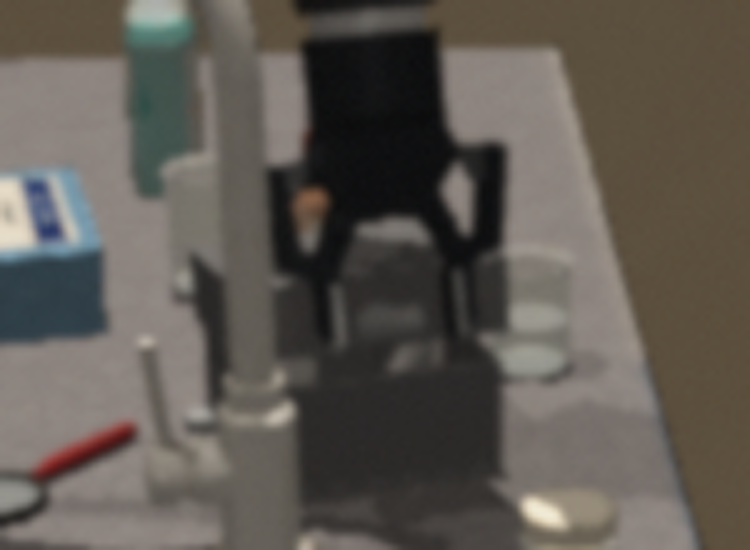

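{"fn": "carry_out", "kwargs": {
  "targets": [0.03, 0.002, 0.001, 0.001, 0, 0, 0, 0.03, 0.002, 0.001, 0.001, 0, 0, 0, 0.03, 0.002, 0.001, 0.001, 0, 0, 0, 0.03, 0.002, 0.001, 0.001, 0, 0, 0],
  "squeeze": 40
}}

```text
clock: 3.62
tcp_pos: [0.4964, -0.2418, 0.0976]
orientation: [1.175, 1.532, -0.901]
contact_force: [5.8, -1.2, 0.5]
grip_width: 0.0351
```

```bash
cat > arc.py <<'E'
from h import *
import sys
b=np.load('box.npy'); p,T,s=tool(); print(s['grip_width'],s['contact_force'].round(1))
ax=np.array([np.cos(b[2]),np.sin(b[2]),0]); H=np.array([b[0],b[1],.07])+.062*ax
g=p-T[:,0]*.021; d=g-H; X=d@ax; Z=d[2]; rad=np.hypot(X,Z); print('rad',rad,'expected .1566; angle',np.arctan2(Z,-X)-.141)
a0=np.arctan2(Z,-X)
for a in np.linspace(a0,1.62+.141,19)[1:]:
    q=H+ax*(-.1566*np.cos(a))+[0,0,.1566*np.sin(a)]; sh=T.T@(q-(H+ax*X+[0,0,Z])); print(round(a-.141,2),sh.round(3))
E
python3 arc.py
```

```text
0.0350831394117913 [ 5.8 -1.2  0.5]
rad 0.1557709651307659 expected .1566; angle 0.17136233170882678
0.25 [-0.013  0.     0.   ]
0.33 [-0.025  0.     0.003]
0.41 [-0.037  0.     0.006]
0.49 [-0.049  0.     0.01 ]
0.57 [-0.061  0.     0.015]
0.65 [-0.072  0.     0.021]
0.73 [-0.082  0.     0.028]
0.82 [-0.092  0.     0.035]
0.9 [-0.102  0.     0.044]
0.98 [-0.11   0.     0.053]
1.06 [-0.118  0.     0.063]
1.14 [-0.125  0.001  0.073]
1.22 [-0.131  0.001  0.084]
1.3 [-0.137  0.001  0.096]
1.38 [-0.141  0.001  0.108]
1.46 [-0.144  0.001  0.12 ]
1.54 [-0.147  0.001  0.132]
1.62 [-0.148  0.001  0.145]
```

{"fn": "carry_out", "kwargs": {
  "targets": [0.03, -0.013, 0, 0, 0, 0, 0, 0.03, -0.025, 0, 0.003, 0, 0, 0, 0.03, -0.037, 0, 0.006, 0, 0, 0, 0.03, -0.049, 0, 0.01, 0, 0, 0, 0.03, -0.061, 0, 0.015, 0, 0, 0, 0.03, -0.072, 0, 0.021, 0, 0, 0, 0.03, -0.082, 0, 0.028, 0, 0, 0, 0.03, -0.092, 0, 0.035, 0, 0, 0, 0.03, -0.092, 0, 0.035, 0, 0, 0]
}}

```text
clock: 4.75
tcp_pos: [0.5123, -0.298, 0.1788]
orientation: [1.176, 1.53, -0.899]
contact_force: [4.6, 2.4, 0.8]
grip_width: 0.035
```

```bash
python3 arc.py
```

```text
0.03496479726230031 [4.6 2.4 0.8]
rad 0.15730132454901607 expected .1566; angle 0.8220367632869925
0.87 [-0.005  0.     0.005]
0.91 [-0.01  0.    0.01]
0.96 [-0.014  0.     0.015]
1.0 [-0.019  0.     0.02 ]
1.04 [-0.023  0.     0.026]
1.09 [-0.027  0.     0.031]
1.13 [-0.031  0.     0.037]
1.18 [-0.035  0.     0.043]
1.22 [-0.038  0.     0.049]
1.27 [-0.041  0.     0.056]
1.31 [-0.044  0.     0.062]
1.35 [-0.046  0.     0.068]
1.4 [-0.048  0.     0.075]
1.44 [-0.05   0.     0.082]
1.49 [-0.052  0.     0.088]
1.53 [-0.053  0.     0.095]
1.58 [-0.054  0.     0.102]
1.62 [-0.054  0.     0.109]
```

Grip held and radius consistent; finish the arc.

{"fn": "carry_out", "kwargs": {
  "targets": [0.03, -0.01, 0, 0.01, 0, 0, 0, 0.03, -0.019, 0, 0.02, 0, 0, 0, 0.03, -0.027, 0, 0.031, 0, 0, 0, 0.03, -0.035, 0, 0.043, 0, 0, 0, 0.03, -0.041, 0, 0.056, 0, 0, 0, 0.03, -0.046, 0, 0.068, 0, 0, 0, 0.03, -0.05, 0, 0.082, 0, 0, 0, 0.03, -0.053, 0, 0.095, 0, 0, 0, 0.03, -0.054, 0, 0.109, 0, 0, 0, 0.03, -0.054, 0, 0.109, 0, 0, 0, 0.03, -0.054, 0, 0.109, 0, 0, 0]
}}

```text
clock: 6.12
tcp_pos: [0.5452, -0.4143, 0.205]
orientation: [1.175, 1.525, -0.898]
contact_force: [7.2, 1.7, 4.3]
grip_width: 0.0352
```

```bash
python3 arc.py | head -2; python3 -c "
from h import *
print(tool()[1].round(3), tool()[2]['joints'].round(2))"
```

```text
0.035188320534660145 [7.2 1.7 4.3]
rad 0.1584242746748723 expected .1566; angle 1.6267392160536258
[[-0.059  0.965  0.254]
 [ 0.246  0.261 -0.933]
 [-0.967  0.008 -0.253]] [ 0.27  0.71  0.62  1.41 -0.52  1.4   1.24]
```

{"fn": "carry_out", "kwargs": {
  "targets": [0.06, 0, 0, 0, 0, 0, 0, 0.06, 0, 0, 0, 0, 0, 0, 0.06, 0, 0, 0, 0, 0, 0, 0.06, -0.04, 0, 0, 0, 0, 0, 0.06, -0.09, 0, 0, 0, 0, 0, 0.06, -0.1, -0.03, -0.03, 0, 0, 0, 0.06, -0.1, -0.06, -0.06, 0, 0, 0, 0.06, -0.1, -0.09, -0.11, 0, 0, 0, 0.06, -0.1, -0.09, -0.17, 0, 0, 0, 0.06, -0.1, -0.09, -0.22, 0, 0, 0, 0.06, -0.1, -0.09, -0.26, 0, 0, 0, 0.06, -0.1, -0.09, -0.26, 0, 0, 0]
}}

```text
clock: 7.62
tcp_pos: [0.3977, -0.2178, 0.3678]
orientation: [1.174, 1.526, -0.893]
contact_force: [-0.3, -0.8, 0.1]
grip_width: 0.0599
```

Run:
```python
from h import *
a=r.grab_frame('side');b=r.grab_frame('top');cv2.imwrite('pics/s1.png',a);cv2.imwrite('pics/t1.png',b)
cv2.imwrite('pics/f.png',np.hstack([cv2.resize(a[100:240,210:350],(400,400),interpolation=2),cv2.resize(b[130:260,270:400],(400,400),interpolation=2)]))
```

```text
(no output)
```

View pics/f.png

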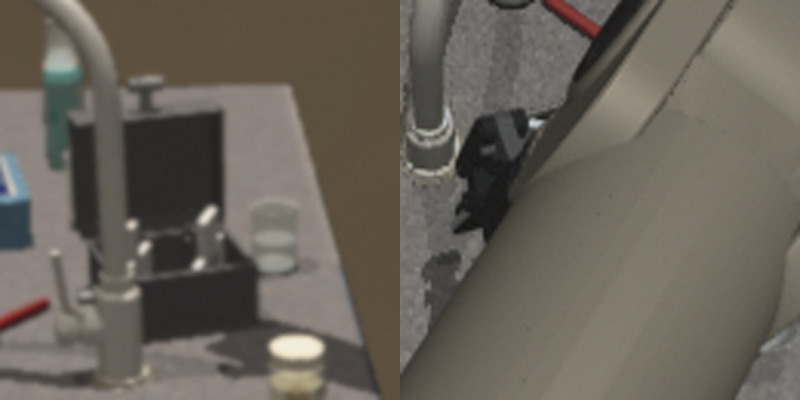

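Run:
```python
from h import *
b=np.load('box.npy');M=Rt(b[2]+np.pi/2,0,0)
print(rel([.43,.15,.33],M))
```

```text
(array([ 0.125,  0.127, -0.328]), array([-0.02, -2.93, -0.1 ]))
```

{"fn": "carry_out", "kwargs": {
  "targets": [0.06, 0.125, 0.127, -0.328, 0, -2.93, 0, 0.06, 0.125, 0.127, -0.328, 0, -2.93, 0, 0.06, 0.125, 0.127, -0.328, 0, -2.93, 0, 0.06, 0.125, 0.127, -0.328, 0, -2.93, 0, 0.06, 0.125, 0.127, -0.328, 0, -2.93, 0, 0.06, 0.125, 0.127, -0.328, 0, -2.93, 0, 0.06, 0.125, 0.127, -0.328, 0, -2.93, 0]
}}

```text
clock: 8.6
tcp_pos: [0.4301, 0.1529, 0.3288]
orientation: [1.013, 1.32, -1.005]
contact_force: [1.4, -1.8, -0.1]
grip_width: 0.0602
```

Run:
```python
from h import *
a=r.grab_frame('side');b=r.grab_frame('top');cv2.imwrite('pics/s2.png',a);cv2.imwrite('pics/t2.png',b)
cv2.imwrite('pics/g.png',np.hstack([cv2.resize(a[140:240,220:320],(400,400),interpolation=2),cv2.resize(b[150:240,290:380],(400,400),interpolation=2)]))
```

```text
(no output)
```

View pics/g.png

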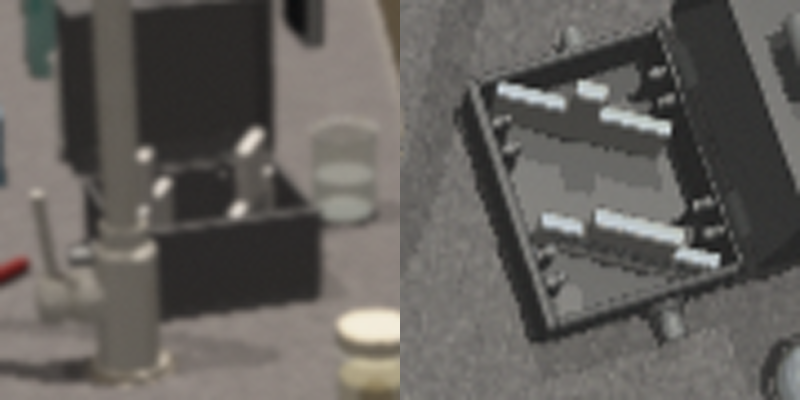

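Run:
```python
from h import *
b=np.load('box.npy')
def t(u,v): return (290+(u-400)*.225,150+v*.225)
def s(u,v): return (220+u*.25,140+v*.25)
def bx(P):
    d=np.array(P)-[b[0],b[1],0]; c,q=np.cos(b[2]),np.sin(b[2]); return np.round([c*d[0]+q*d[1],-q*d[0]+c*d[1],d[2]],4)
print('tab tri ends', [ (bx(x[0]),round(x[1],4)) for x in (tri(s(239,156),t(598,218)),tri(s(260,129),t(684,237)))])
print('sh front', bx(tri(s(238,208),t(543,220))[0]))
for uv in((598,218),(684,237)): print('tab',onz('top',[t(*uv)],.102).round(4),bx(onz('top',[t(*uv)],.102)[0]))
for uv in((543,220),(582,230),(675,255),(718,262)): print('sh',bx(onz('top',[t(*uv)],.062)[0]))
for uv in((497,90),(670,128)): print('far sh',bx(onz('top',[t(*uv)],.062)[0]))
for uv in((465,88),(665,25),(740,265),(545,330)): print('rim',bx(onz('top',[t(*uv)],.07)[0]))
for uv in((500,125),(510,155),(657,72),(665,100),(545,255),(550,285),(700,207),(710,235)): print('guide',bx(onz('top',[t(*uv)],.03)[0]))
```

```text
tab tri ends [(array([-0.0159, -0.0268,  0.1003]), np.float64(0.0027)), (array([ 0.0236, -0.0527,  0.105 ]), np.float64(0.0011))]
sh front [-0.0411 -0.0162  0.0712]
tab [[ 0.487  -0.3221  0.102 ]] [-0.0166 -0.0283  0.102 ]
tab [[ 0.4752 -0.3679  0.102 ]] [ 0.0244 -0.0518  0.102 ]
sh [-0.0396 -0.0142  0.062 ]
sh [-0.0204 -0.0261  0.062 ]
sh [ 0.025  -0.0548  0.062 ]
sh [ 0.0466 -0.0656  0.062 ]
far sh [-0.0416  0.0655  0.062 ]
far sh [0.0454 0.0155 0.062 ]
rim [-0.0597  0.07    0.07  ]
rim [0.0599 0.072  0.07  ]
rim [ 0.0559 -0.0716  0.07  ]
rim [-0.0587 -0.075   0.07  ]
guide [-0.0417  0.0524  0.03  ]
guide [-0.0416  0.0335  0.03  ]
guide [0.0561 0.056  0.03  ]
guide [0.0552 0.0385 0.03  ]
guide [-0.0402 -0.0291  0.03  ]
guide [-0.0428 -0.0467  0.03  ]
guide [ 0.0544 -0.0282  0.03  ]
guide [ 0.0546 -0.0456  0.03  ]
```

```bash
cat > pl.py <<'E'
from h import *
b=np.load('box.npy'); py=b[2]+np.pi/2-.53; px=b[2]-.53
M=Rt(py,px+np.pi,np.radians(10)); c,q=np.cos(b[2]),np.sin(b[2])
t=np.array([b[0]+c*.004+q*.040,b[1]+q*.004-c*.040,.085])-.005*np.array([np.cos(px),np.sin(px),0])
G=t+M[:,0]*.020
if __name__=='__main__':
    print(tool()[2]['joints'].round(2),py,t)
    for P in([.40,-.17,.3],G+[0,0,.13],G+[0,0,.04],G): print(np.round(P,3),*rel(P,M))
E
python3 pl.py
```

```text
[-0.62  0.01  0.14  1.94  0.    1.19 -0.21] -0.2632556412724707 [ 0.48247808 -0.34026458  0.085     ]
[ 0.4  -0.17  0.3 ] [ 0.029 -0.113  0.301] [ 6.03 -1.96 -0.6 ]
[ 0.482 -0.344  0.195] [ 0.134 -0.081  0.49 ] [ 6.03 -1.96 -0.6 ]
[ 0.482 -0.344  0.105] [ 0.224 -0.081  0.49 ] [ 6.03 -1.96 -0.6 ]
[ 0.482 -0.344  0.065] [ 0.264 -0.081  0.49 ] [ 6.03 -1.96 -0.6 ]
```

{"fn": "carry_out", "kwargs": {
  "targets": [0.045, 0.029, -0.113, 0.301, 6, -1.96, -0.6, 0.045, 0.029, -0.113, 0.301, 6, -1.96, -0.6, 0.045, 0.029, -0.113, 0.301, 6, -1.96, -0.6, 0.045, 0.029, -0.113, 0.301, 6, -1.96, -0.6, 0.045, 0.029, -0.113, 0.301, 6, -1.96, -0.6, 0.045, 0.029, -0.113, 0.301, 6, -1.96, -0.6, 0.045, 0.134, -0.081, 0.49, 6.03, -1.96, -0.6, 0.045, 0.134, -0.081, 0.49, 6.03, -1.96, -0.6, 0.045, 0.134, -0.081, 0.49, 6.03, -1.96, -0.6, 0.045, 0.134, -0.081, 0.49, 6.03, -1.96, -0.6, 0.045, 0.134, -0.081, 0.49, 6.03, -1.96, -0.6]
}}

```text
clock: 10.07
tcp_pos: [0.4796, -0.3465, 0.1938]
orientation: [1.253, 0.959, -1.499]
contact_force: [-0.4, 0.3, -0.2]
grip_width: 0.0449
```

```bash
python3 pl.py
python3 - <<'E'
from h import *
a=r.grab_frame('side');b=r.grab_frame('top');cv2.imwrite('pics/s3.png',a);cv2.imwrite('pics/t3.png',b)
cv2.imwrite('pics/i.png',np.hstack([cv2.resize(a[90:240,200:350],(400,400),interpolation=2),cv2.resize(b[130:260,270:400],(400,400),interpolation=2)]))
E
```

```text
[-0.02  0.4   0.57  1.87 -0.05  0.89  0.27] -0.2632556412724707 [ 0.48247808 -0.34026458  0.085     ]
[ 0.4  -0.17  0.3 ] [-0.13  -0.124 -0.128] [-0.05  0.02  0.04]
[ 0.482 -0.344  0.195] [-0.002  0.001 -0.003] [-0.05  0.02  0.04]
[ 0.482 -0.344  0.105] [ 0.087  0.001 -0.019] [-0.05  0.02  0.04]
[ 0.482 -0.344  0.065] [ 0.126  0.002 -0.026] [-0.05  0.02  0.04]
```

View pics/i.png

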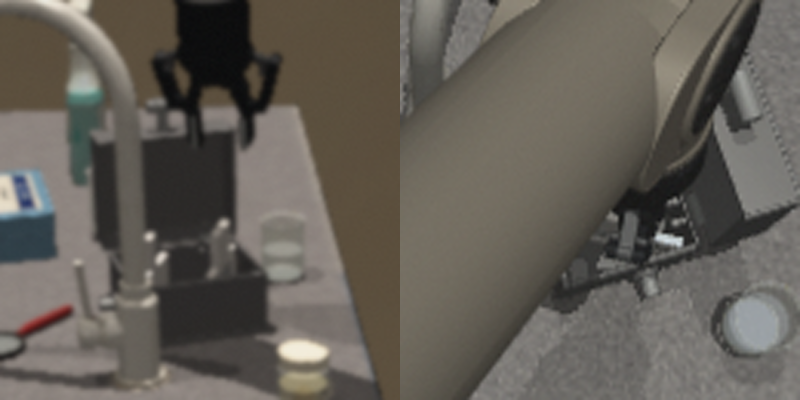

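{"fn": "carry_out", "kwargs": {
  "targets": [0.045, 0.04, 0.001, -0.01, 0, 0, 0, 0.045, 0.08, 0.001, -0.018, 0, 0, 0, 0.045, 0.105, 0.002, -0.022, 0, 0, 0, 0.045, 0.126, 0.002, -0.026, 0, 0, 0, 0.045, 0.126, 0.002, -0.026, 0, 0, 0]
}}

```text
clock: 10.8
tcp_pos: [0.4826, -0.3396, 0.0662]
orientation: [1.253, 0.963, -1.495]
contact_force: [-0.4, -0.1, 0.1]
grip_width: 0.0456
```

```bash
python3 pl.py
python3 - <<'E'
from h import *
a=r.grab_frame('side')
cv2.imwrite('pics/j.png',cv2.resize(a[120:230,220:330],(600,600),interpolation=2))
E
```

```text
[ 0.05  0.58  0.48  1.96 -0.14  0.64  0.31] -0.2632556412724707 [ 0.48247808 -0.34026458  0.085     ]
[ 0.4  -0.17  0.3 ] [-0.254 -0.125 -0.1  ] [ 0.   -0.01  0.03]
[ 0.482 -0.344  0.195] [-0.126 -0.     0.026] [ 0.   -0.01  0.03]
[ 0.482 -0.344  0.105] [-0.038 -0.     0.011] [ 0.   -0.01  0.03]
[ 0.482 -0.344  0.065] [0.002 0.    0.004] [ 0.   -0.01  0.03]
```

View pics/j.png

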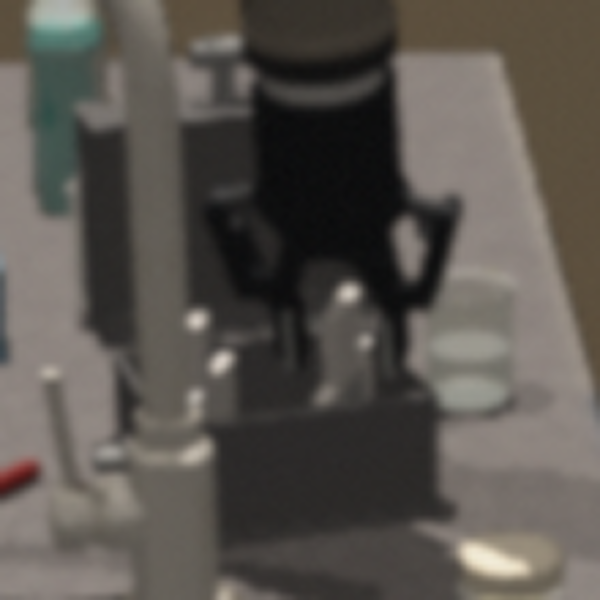

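{"fn": "carry_out", "kwargs": {
  "targets": [0.002, 0.001, 0, 0.002, 0, 0, 0, 0.002, 0.001, 0, 0.002, 0, 0, 0, 0.002, 0.001, 0, 0.002, 0, 0, 0, 0.002, 0.001, 0, 0.002, 0, 0, 0, 0.002, 0.001, 0, 0.002, 0, 0, 0, 0.002, 0.001, 0, 0.002, 0, 0, 0],
  "squeeze": 50
}}

```text
clock: 11.6
tcp_pos: [0.4836, -0.3429, 0.0679]
orientation: [1.254, 0.958, -1.493]
contact_force: [-0.4, 1.3, 8.2]
grip_width: 0.0092
```

Run:
```python
from h import *
p,T,s=tool(); print(s['grip_width'],s['contact_force'])
for dz in(.04,.08,.12,.15): print(rel(p+[0,0,dz]))
```

```text
0.009210375935968379 [-0.39197986  1.34425502  8.15904192]
(array([-0.039,  0.   ,  0.007]), array([0., 0., 0.]))
(array([-0.079,  0.   ,  0.014]), array([0., 0., 0.]))
(array([-0.118,  0.   ,  0.021]), array([0., 0., 0.]))
(array([-0.148,  0.   ,  0.026]), array([0., 0., 0.]))
```

{"fn": "carry_out", "kwargs": {
  "targets": [0.002, -0.01, 0, 0.002, 0, 0, 0, 0.002, -0.025, 0, 0.0045, 0, 0, 0, 0.002, -0.039, 0, 0.007, 0, 0, 0, 0.002, -0.059, 0, 0.0105, 0, 0, 0, 0.002, -0.079, 0, 0.014, 0, 0, 0, 0.002, -0.099, 0, 0.0175, 0, 0, 0, 0.002, -0.118, 0, 0.021, 0, 0, 0, 0.002, -0.133, 0, 0.0235, 0, 0, 0, 0.002, -0.148, 0, 0.026, 0, 0, 0, 0.002, -0.148, 0, 0.026, 0, 0, 0]
}}

```text
clock: 12.85
tcp_pos: [0.484, -0.3431, 0.2195]
orientation: [1.255, 0.957, -1.491]
contact_force: [-0.3, -0.9, -0.7]
grip_width: 0.0094
```

Run:
```python
from h import *
p,T,s=tool(); print(s['grip_width'],s['contact_force'],s['joints'].round(2))
M0=R.from_rotvec([0,0,.263]).as_matrix()@T
for P,M in(([.42,-.25,.24],T),([.41,-.10,.24],M0),([.5,.1,.24],M0),([.61,.2,.24],M0)): print(P,*rel(P,M))
a=r.grab_frame('side');b=r.grab_frame('top')
cv2.imwrite('pics/k.png',np.hstack([cv2.resize(a[70:240,190:360],(400,400),interpolation=2),cv2.resize(b[130:260,270:400],(400,400),interpolation=2)]))
```

```text
0.00938387301808995 [-0.33350576 -0.86378211 -0.6931964 ] [-0.04  0.37  0.58  1.85 -0.04  0.94  0.26]
[0.42, -0.25, 0.24] [-0.033 -0.086 -0.068] [0. 0. 0.]
[0.41, -0.1, 0.24] [-0.058 -0.135 -0.209] [-2.97  0.01  0.52]
[0.5, 0.1, 0.24] [-0.095 -0.1   -0.422] [-2.97  0.01  0.52]
[0.61, 0.2, 0.24] [-0.117 -0.02  -0.545] [-2.97  0.01  0.52]
```

View pics/k.png

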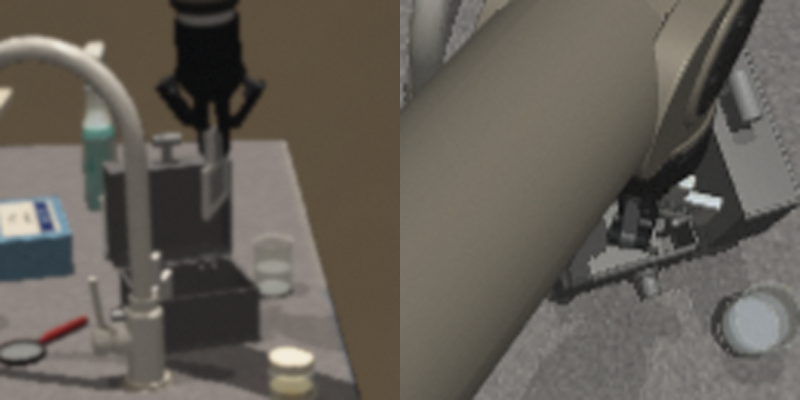

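{"fn": "carry_out", "kwargs": {
  "targets": [0.002, -0.015, -0.04, -0.03, 0, 0, 0, 0.002, -0.033, -0.086, -0.068, 0, 0, 0, 0.002, -0.039, -0.098, -0.103, -0.7, 0, 0.1, 0.002, -0.045, -0.11, -0.138, -1.5, 0, 0.25, 0.002, -0.052, -0.123, -0.174, -2.2, 0, 0.4, 0.002, -0.058, -0.135, -0.209, -2.97, 0, 0.52, 0.002, -0.067, -0.126, -0.262, -2.97, 0, 0.52, 0.002, -0.076, -0.118, -0.315, -2.97, 0, 0.52, 0.002, -0.085, -0.109, -0.37, -2.97, 0, 0.52, 0.002, -0.095, -0.1, -0.422, -2.97, 0, 0.52, 0.002, -0.105, -0.065, -0.48, -2.97, 0, 0.52, 0.002, -0.11, -0.045, -0.51, -2.97, 0, 0.52]
}}

```text
clock: 14.45
tcp_pos: [0.5766, 0.1752, 0.2365]
orientation: [1.078, 1.081, -1.286]
contact_force: [0.1, -0.1, -1.5]
grip_width: 0.0098
```

Run:
```python
from h import *
p,T,s=tool(); print(s['grip_width'],T.round(3))
print(rel([.61,.2,.24],Rt(0,np.pi/2,np.radians(10))))
```

```text
0.009844191701203807 [[-0.001  1.     0.002]
 [-0.173  0.002 -0.985]
 [-0.985 -0.001  0.173]]
(array([-0.008,  0.033, -0.024]), array([ 0.02, -0.  ,  0.01]))
```

{"fn": "carry_out", "kwargs": {
  "targets": [0.002, -0.003, 0.016, -0.012, 0, 0, 0, 0.002, -0.005, 0.033, -0.024, 0, 0, 0, 0.002, -0.005, 0.033, -0.024, 0, 0, 0, 0.002, -0.005, 0.033, -0.024, 0, 0, 0, 0.002, -0.005, 0.033, -0.024, 0, 0, 0]
}}

```text
clock: 15.08
tcp_pos: [0.609, 0.199, 0.2372]
orientation: [1.078, 1.081, -1.287]
contact_force: [0.1, 0.5, -1.8]
grip_width: 0.0092
```

Run:
```python
from h import *
s=tool()[2]; print(s['grip_width'],abs(s['qvel']).max(),s['tcp_pos'])
a=r.grab_frame('side');b=r.grab_frame('top')
a=cv2.resize(a[:,100:],(480,438)); b=b[90:260,0:400]
b=cv2.resize(b[60:170,260:400],(320,251),interpolation=2); c=np.zeros((438,320,3),np.uint8); c[:251]=b
cv2.imwrite('pics/l.png',np.hstack([a,c]))
```

```text
0.009206639306235056 0.005268704457523593 [0.60897198 0.19901798 0.23720338]
```

View pics/l.png

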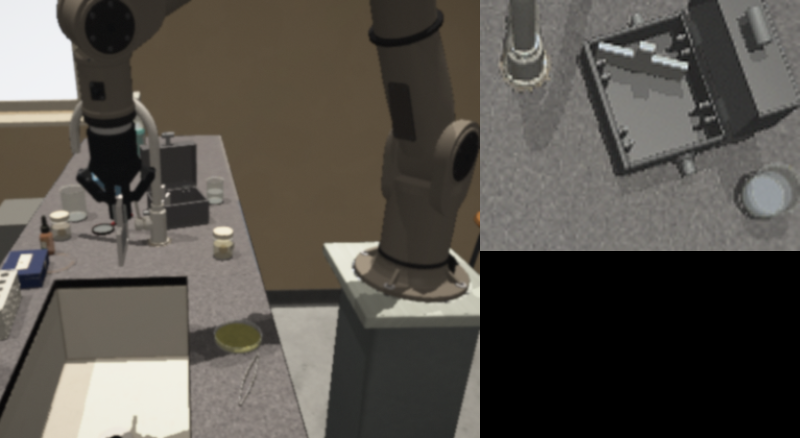

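```bash
python3 -c "
from h import *
print(r.hand_in()); print(r.get_obs()['grip_width'])"
```

```text
the job is handed in; nothing more can be done
None
the job is handed in; nothing more can be done
```

I handed the job in at about 15 s on the clock. The gripper is still holding the filter plate over the sink basin; `hand_in` gave no verdict.

**What I did:**
1. I took the cover grip by its ends and swung the cover up to about 1.62 rad, worked out from the arc of the hand.
2. I drew the wide-tab plate about 150 mm straight up out of its slot.
3. I carried it past the tap on the robot's side and turned it so that a broad face points at the robot.

**Last checks:**
- **Hold:** the gripper was at 9.2 mm on the 10 mm tab, and the arm was at rest (largest joint speed 0.005 rad/s).
- **Position:** the TCP was at (0.609, 0.199, 0.237). That puts the plate centre about 0.22 m up and over the opening; I took the basin point as about (0.61, 0.19).
- **Orientation:** the last picture shows the plate upright and edge-on to the side camera. By the tool's orientation, its face points at the robot.
- **Rest of the scene:** the same picture shows the cover open, the blank plate in its slot, and the beaker, jar and dish where they were.

**What disagreed:** both plates stood turned by about 30° (0.53 rad) from the box's x axis, not along it as described. I went by the images and turned the grasp to match. I estimated the basin point from the edges of the opening: measured rim to rim, the opening was about 60 mm larger each way than the stated reaches.

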